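# Shut the blue dust-extraction gate

## Task

Sanding at the blue inlet is finished: close the dust-extraction gate with the blue tab by pushing it fully home, against its friction, until the spring catch clicks down behind it. Leave the gate with the orange tab open as it stands, and leave both gates free when you are done.

Things in the scene. Friction and masses are not known exactly. Their poses are not given: they have to be found in the camera images.
- blue_tab (a point): centre of the blue upright push tab (8 mm thick along x, 36 wide, 32 to 76 mm above the bench; this point 54 mm above it) on the outer end of the flat steel gate to be shut, which slides level on a fixed grey inlet box (below 65 mm). +x: the level direction in which it shuts, within 17 degrees of straight away from the robot. Push on its -x side; nothing there stands above 36 mm
- blue_gate (a joint): opening of the blue gate, m: 0 = fully home against its stop (port covered), 0.06 = fully open; starts at 0.045 to 0.06. Friction about 5 N all the way, up to 7 N more (12 N in all) between 23 and 4 mm before home while its brass roller lifts the catch; it stays where it is left
- blue_catch (a joint): sprung steel catch on the right (-y) of the blue tab, rad: 0 = down, about 0.15 while the gate's roller passes under it; springs back to 0 behind the roller when the gate is within about 3 mm of fully home, and then holds it shut against a light pull. It needs no handling
- orange_tab (a point): centre of the orange upright push tab of a second, identical inlet, open at the start, to be left alone; same sizes and axes as the blue one

How it is judged:
By the outcome, as a careful person would: the job done as asked, in the order asked, and still so for the second after the job is handed in, with the robot touching nothing.
It also fails if it takes over 32 s, if anything falls off the work surface, if the arm or the gripper's body presses on something with over 40 N, if the wrist force passes 120 N, or if a joint passes its speed limit or range.

## Robot

A 7-joint arm with a two-finger parallel gripper is mounted at the origin on a cart in front of the work surface, level with it; the furniture and walls round the work are solid. World frame = base frame: x ahead of the robot, y to its left, z up, the work surface at z = 0. Lengths are in m, angles in rad, forces in N, time in s.
With the tool pointing down it reaches from about 0.35 to 0.9 m from the base axis. Payload 8.1 kg.
Tool frame: the origin (TCP) lies at the very end of the fingers, on their centre line; the grasp point (between the pads) lies 19 mm behind it (grasp_offset is the distance from the TCP to the grasp point, in m); z points along the fingers, y is the line along which they close (so a half turn about z gives the same grasp; the last joint's range is limited). The gripper opens to 92 mm and grips with 3 to 60 N. Pads are 19 mm wide; open, the fingers measure 130 mm over their backs; the gripper's body (75 mm by 190 mm) begins 47 mm behind the grasp point.
Start: joints at [-1.359, 0.434, 0.025, 1.573, -0.012, 1.134, -0.075], TCP at [0.194, 0.594, 0.227] pointing down, gripper open.
Joint ranges: [-2.62, 2.62], [-0.44, 2.09], [-1.27, 1.32], [0.08, 2.57], [-1.32, 4.46], [0.12, 2], [-2.74, 2.74]. Speed limits (rad/s): [2.22, 2.22, 3.01, 3.01, 3.14, 3.14, 3.14].

## Interface

Orientations are given as a rotation vector (axis times angle).
In Python, from cell import observe, get_image, camera_params, sign_off, silhouettes, grasp_offset gives the robot as it stands. The module is installed in compiled form; this text tells all that it offers.
- The arm moves only by the tool jog_arm, never from a script. Its argument "motion" is a list that holds one entry, the list of rows, each a list of 7 numbers: the shift along the tool's x, y, z in m, then the turn, a rotation vector about the tool's x, y, z in rad, then the closure, from -1 (fully open) to 1 (shut), so that 0 is half open. In form: [[[dx, dy, dz, wx, wy, wz, hand], ...]]. A call has 1 to 10 rows; each row is the pose to reach, as a shift and turn from the pose commanded when the call began, along the tool's axes at that moment; what a row does not reach only later rows make up. A row lasts 1/12 s, in which the tool goes at most 41.7 mm and 7.16 degrees, less where a joint would pass 70% of its speed; a pose out of reach is approached as far as the arm can. A call with a gripper value outside its range is refused whole. The fingers move at their own pace and stop on an object; "force" is the grip in N (left out, the last holds). Time passes only in rows, so rows that repeat a pose let the fingers close. It gives the time, the measured TCP pose, the force, the opening and the grip force at its end, in the units of the state.
- observe(): the state, without advancing time (a new reading comes with each control period).
- get_image(name): name is "side" or "top" or "wrist"; returns the picture (480x640x3 uint8, red, green, blue); there is no depth.
- camera_params(name): a dict with "vertical_fov" (degrees; the focal length in pixels is half the picture's height over the tangent of half this angle, whatever the lens; pixels are square), "cx", "cy" (the principal point, pixels), "T" (4x4, takes a point from camera to world coordinates). Camera axes: x right, y down, z forward; pixel columns grow to the right and rows downward; lengths in m; the calibration is good to about 2 mm. A picture is of the moment at which its call begins: read the wrist's pose just before it. camera_params takes no time and is no camera call; for the wrist camera it gives the pose at the moment of the call.
- sign_off(): hands the job in; it is judged then, once.
Trained networks look in the newest picture that a camera, given by its name, has taken for a name from the list of things; names that differ only in an ending like _2 or _b are one class to them, and where a whole thing is asked for, a point or a joint stands for the part that bears it (a point fixed in the world has none). Each returns a list of dicts, best first, with "p" (0 to 1); they miss things now and then, are a little off and sometimes report something else, mostly with a low value. They report only what shows in the picture. A call takes as long as a camera call.
- silhouettes(query, camera): "mask" (480x640 bool, what is visible of it) and "pixel" ([column, row] in pixels, amid what is visible of it).
The state is a dict: "clock": time; "joints": joint angles; "dq": joint speeds; "joint_efforts": joint torques, N m; "position": TCP position; "ee_rot": TCP orientation; "force": force on the tool from outside, world axes, zero at the start; "ft_torque": the same for the moment, N m; "width": opening from 0.0 (shut) to 1.0 (fully open); "gripper_force": force on a finger pad.
Only numpy, scipy, OpenCV 4.12 (cv2) and the standard library are available. Lean on these libraries where they do the work, as an engineer would, in place of code of your own. Each camera call takes 0.05 s, during which the arm holds its last target. There are 200 camera calls.

## Working session

There is one attempt and no reset: what is moved stays moved. The work goes in short steps, Python scripts to look and compute and a tool call to move; the robot and the scene stay as the last step left them, time stands still between calls to the robot, and variables do not carry over. Pictures are saved under pics/ and viewed, at most 10 in all, crops included, and the job is handed in when it is done.

Besides the shell and the picture viewer there is one more tool, called after "Emit:" as name([rows], argument=value, ...), one row to a line, values as JSON. jog_arm: Moves the arm, as the interface text tells. Its arguments: {"type":"object","properties":{"motion":{"type":"array"},"force":{"type":"number"}},"required":["motion"]}

```bash
mkdir -p pics; cat > h.py <<'E'
import numpy as np,cv2
from cell import *
from scipy.spatial.transform import Rotation as R
def ray(c,px):
    p=camera_params(c);f=240/np.tan(np.radians(p["vertical_fov"])/2);T=np.array(p["T"])
    d=T[:3,:3]@np.array([(px[0]-p["cx"])/f,(px[1]-p["cy"])/f,1]);return T[:3,3],d
def atz(c,px,z):
    o,d=ray(c,px);return o+d*(z-o[2])/d[2]
def proj(c,P):
    p=camera_params(c);f=240/np.tan(np.radians(p["vertical_fov"])/2);T=np.array(p["T"])
    q=T[:3,:3].T@(np.array(P)-T[:3,3]);return f*q[:2]/q[2]+[p["cx"],p["cy"]]
E
python3 - <<'E'
from h import *
s=observe();print(s["clock"],s["position"],R.from_rotvec(s["ee_rot"]).as_matrix().round(3),s["force"])
ims=[]
for c in["top","side"]:
    im=get_image(c);cv2.imwrite(f"pics/{c}0.png",im[...,::-1])
    for q in["blue_tab","orange_tab"]:
        for r in silhouettes(q,c)[:2]:
            ys,xs=np.where(r["mask"]);print(c,q,r["p"],r["pixel"],len(xs),xs.min(),xs.max(),ys.min(),ys.max(),atz(c,r["pixel"],.054).round(3), atz(c,r["pixel"],.076).round(3))
            print(cv2.minAreaRect(np.c_[xs,ys].astype(np.float32)))
    print(c,np.array(camera_params(c)["T"]).round(2).tolist())
E
```

```text
0.0 [0.19341071 0.59379848 0.22594884] [[-0.951  0.31  -0.   ]
 [ 0.31   0.951 -0.002]
 [-0.    -0.002 -1.   ]] [-0.2697367   0.09224442 -0.04808548]
top blue_tab 0.75 [391.8, 261.0] 2074 366 419 231 292 [ 0.52  -0.05   0.054] [ 0.519 -0.047  0.076]
((393.27288818359375, 261.7030029296875), (58.72122573852539, 40.19167709350586), 71.02959442138672)
top orange_tab 0.68 [229.3, 266.9] 1950 211 252 230 293 [0.515 0.246 0.054] [0.513 0.242 0.076]
((231.31906127929688, 261.10504150390625), (63.126827239990234, 39.67259216308594), 86.42366790771484)
top [[-0.02, -0.99, 0.11, 0.47], [-1.0, 0.02, 0.0, 0.06], [-0.0, -0.11, -0.99, 0.98], [0.0, 0.0, 0.0, 1.0]]
side blue_tab 0.84 [331.0, 312.4] 2410 294 371 283 343 [ 0.504 -0.072  0.054] [ 0.492 -0.089  0.076]
((330.2891540527344, 310.90380859375), (49.026546478271484, 67.94816589355469), 43.9583740234375)
side orange_tab 0.62 [230.2, 217.2] 1131 207 269 201 237 [0.493 0.224 0.054] [0.481 0.195 0.076]
((238.109130859375, 219.02792358398438), (34.26982879638672, 62.198673248291016), 85.91438293457031)
side [[0.83, -0.35, 0.44, 0.2], [-0.56, -0.49, 0.67, -0.5], [-0.01, -0.8, -0.6, 0.59], [0.0, 0.0, 0.0, 1.0]]
```

View pics/top0.png

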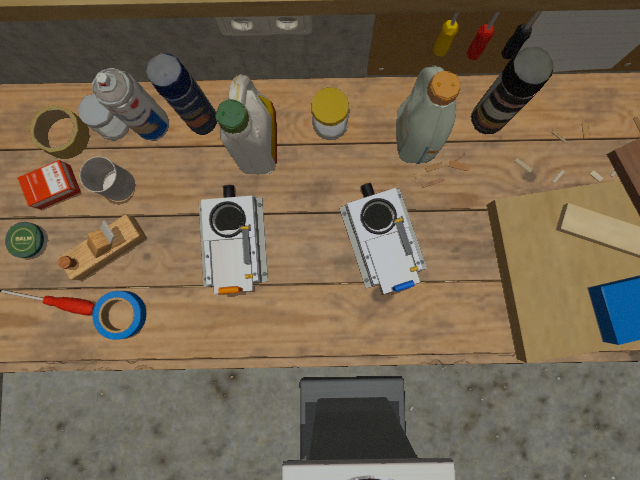

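View pics/side0.png

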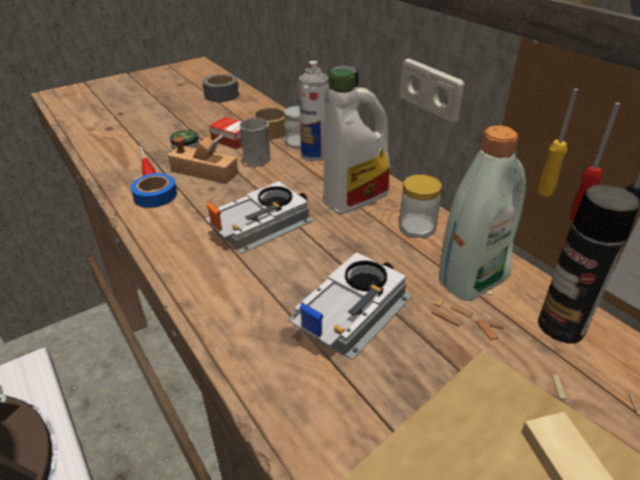

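The top view has the blue tab near (403,286) and the orange one near (229,290). In the side view, blue is near (312,319) and orange near (214,216). The gate axis runs up-left in the top view. The silhouettes cover the whole inlet, so I'll segment the tab by colour.

```bash
python3 - <<'E'
from h import *
from scipy.optimize import least_squares
obs={}
for c,win in[("top",(385,425,275,300)),("side",(295,330,300,340))]:
    im=cv2.imread(f"pics/{c}0.png");h=cv2.cvtColor(im,cv2.COLOR_BGR2HSV)
    m=cv2.inRange(h,(105,140,60),(130,255,255));w=np.zeros_like(m);w[win[2]:win[3],win[0]:win[1]]=1;m=m*w
    ys,xs=np.where(m>0);hull=cv2.convexHull(np.c_[xs,ys].astype(np.float32))[:,0]
    obs[c]=m;print(c,len(xs),xs.min(),xs.max(),ys.min(),ys.max(),cv2.minAreaRect(hull))
def corners(p):
    x,y,t=p;ax=np.array([np.cos(t),np.sin(t)]);ay=np.array([-ax[1],ax[0]])
    return [np.r_[np.array([x,y])+a*ax+b*ay,z] for a in(-.004,.004) for b in(-.018,.018) for z in(.032,.076)]
# fit hull moments/extent along several directions
def feat_pts(P):
    D=np.array([[np.cos(a),np.sin(a)] for a in np.arange(0,2*np.pi,np.pi/8)]);return (P@D.T).max(0)
def res(p,cs=("top","side")):
    r=[]
    for c in cs:
        Q=np.array([proj(c,k) for k in corners(p)]);ys,xs=np.where(obs[c]>0)
        r.append(feat_pts(Q)-feat_pts(np.c_[xs,ys])-.5*0)
    return np.concatenate(r)
for t0 in(0,.25):
    f=least_squares(res,[.45,-.07,t0],loss="soft_l1",x_scale=[.01,.01,.1]);print(f.x,np.degrees(f.x[2]),f.cost,f.fun.round(1))
# gate axis from the orientation of box: edges in top view
print("box axis from pixels", [atz("top",q,.065).round(3) for q in[(366,190),(403,286),(343,207),(379,293),(400,188),(425,268)]])
E
```

```text
top 125 393 413 280 291 ((403.10003662109375, 285.800048828125), (6.008327484130859, 21.187259674072266), 71.56504821777344)
side 413 301 321 304 335 ((310.7247314453125, 319.14044189453125), (30.84593963623047, 19.397960662841797), 32.00538635253906)
[ 0.4747214  -0.06777655  0.30646473] 17.559135386979694 37.86447060364866 [ 1.6  1.3  0.8 -0.4  0.1  1.4  1.9  1.3  2.   1.8  1.4  0.1 -0.2  0.2
  0.6  0.8  3.2  4.3  3.1  3.1  2.6  1.4  2.8  2.6  0.8  1.5  1.1  2.1
  3.   2.8  4.1  3.9]
[ 0.47472142 -0.06777654  0.30645449] 17.55854876519914 37.86447065412909 [ 1.6  1.3  0.8 -0.4  0.1  1.4  1.9  1.3  2.   1.8  1.4  0.1 -0.2  0.2
  0.6  0.8  3.2  4.3  3.1  3.1  2.6  1.4  2.8  2.6  0.8  1.5  1.1  2.1
  3.   2.8  4.1  3.9]
box axis from pixels [array([ 0.65 , -0.005,  0.065]), array([ 0.474, -0.067,  0.065]), array([0.619, 0.037, 0.065]), array([ 0.463, -0.024,  0.065]), array([ 0.652, -0.068,  0.065]), array([ 0.506, -0.108,  0.065])]
```

Tab fit: about (0.475, -0.068), with the axis about 17° to the left. Next I'll work out the move that brings the closed fingers in behind it.

```bash
cat >> h.py <<'E'
def move(P,yaw,s=None):
    s=s or observe();M=R.from_rotvec(s["ee_rot"])
    d=np.array([np.cos(yaw),np.sin(yaw),0]);T=R.from_matrix(np.c_[-d,np.cross([0,0,-1],-d),[0,0,-1]])
    return M.inv().apply(np.array(P)-s["position"]).round(4),(M.inv()*T).as_rotvec().round(4)
E
python3 -c "
from h import *
print(move([.43,.25,.22],-.31)); print(move([.422,-.082,.15],.295))"
```

```text
(array([-0.3314, -0.2539,  0.0066]), array([-0.0005,  0.0001, -0.0049]))
(array([-0.4266, -0.5721,  0.0768]), array([-5.000e-04, -1.000e-04, -6.099e-01]))
```

Emit:
jog_arm([
  [[-0.33,-0.254,0,0,0,0,1],[-0.33,-0.254,0,0,0,0,1],[-0.33,-0.254,0,0,0,0,1],[-0.33,-0.254,0,0,0,0,1],[-0.33,-0.254,0,0,0,0,1],[-0.33,-0.254,0,0,0,0,1],[-0.33,-0.254,0,0,0,0,1],[-0.33,-0.254,0,0,0,0,1],[-0.33,-0.254,0,0,0,0,1],[-0.33,-0.254,0,0,0,0,1]],
])

```text
clock: 1.13
position: [0.4294, 0.2487, 0.227]
ee_rot: [0.492, 3.102, 0.001]
force: [1.0, 0.3, -0.0]
width: 0.324
gripper_force: 0.0
```

```bash
python3 -c "
from h import *
print(observe()['position'],move([.422,-.082,.15],.295))"
```

```text
[0.42944334 0.24870084 0.22701124] (array([-0.0953, -0.3168,  0.0768]), array([ 5.000e-04,  5.000e-04, -6.098e-01]))
```

Emit:
jog_arm([
  [[-0.095,-0.317,0.04,0,0,-0.61,1],[-0.095,-0.317,0.04,0,0,-0.61,1],[-0.095,-0.317,0.04,0,0,-0.61,1],[-0.095,-0.317,0.04,0,0,-0.61,1],[-0.095,-0.317,0.04,0,0,-0.61,1],[-0.095,-0.317,0.04,0,0,-0.61,1],[-0.095,-0.317,0.04,0,0,-0.61,1],[-0.095,-0.317,0.077,0,0,-0.61,1],[-0.095,-0.317,0.077,0,0,-0.61,1],[-0.095,-0.317,0.077,0,0,-0.61,1]],
])

```text
clock: 1.97
position: [0.4183, -0.0857, 0.1473]
ee_rot: [0.45, -3.105, 0.002]
force: [-0.8, -0.1, 0.7]
width: 0.006
gripper_force: 0.0
```

```bash
python3 - <<'E'
from h import *
s=observe();print(s['position'],s['force'],s['width'],move([.422,-.082,.046],.295))
im=get_image("wrist");cv2.imwrite("pics/w1.png",im[...,::-1])
print(proj("wrist",[.475,-.068,.076]),proj("wrist",[.475+.004*.956+.1*.956,-.068+.1*.29,.065]))
im=cv2.imread("pics/w1.png");m=cv2.inRange(cv2.cvtColor(im,cv2.COLOR_BGR2HSV),(105,140,60),(130,255,255))
ys,xs=np.where(m>0);print(len(xs),cv2.minAreaRect(np.c_[xs,ys].astype(np.float32)))
E
```

```text
[ 0.41829663 -0.0857048   0.14731377] [-0.79823637 -0.08444479  0.73199807] 0.0062146026067320375 (array([-0.005 ,  0.0026,  0.1013]), array([-0.0009, -0.004 , -0.0069]))
[316.64927634 337.15995783] [316.09939729 446.57594809]
0 ((0.0, 0.0), (0.0, 0.0), 0.0)
```

View pics/w1.png

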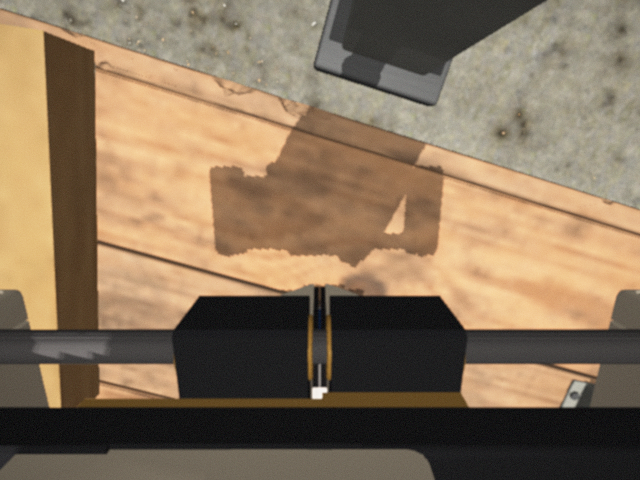

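The wrist view looks back toward the cart, and the closed fingers at about (320,340) hide the tab. The bench below is clear, so I'll lower and check from the side.

Emit:
jog_arm([
  [[-0.004,0.003,0.04,0,0,0,1],[-0.004,0.003,0.07,0,0,0,1],[-0.004,0.003,0.09,0,0,0,1],[-0.004,0.003,0.102,0,0,0,1],[-0.004,0.003,0.102,0,0,0,1],[-0.004,0.003,0.102,0,0,0,1]],
])

```text
clock: 2.52
position: [0.4239, -0.0755, 0.0479]
ee_rot: [0.463, -3.107, -0.001]
force: [-1.0, 0.2, 0.3]
width: 0.005
gripper_force: 0.0
```

```bash
python3 - <<'E'
from h import *
s=observe();print(s['position'],s['force'],R.from_rotvec(s["ee_rot"]).as_matrix().round(3),move([.475-.03*.956,-.068-.03*.29,.046],.295),move([.475,-.068,.046],.295))
a=get_image("side")[200:440,180:500,::-1];b=get_image("top")[180:420,250:570,::-1]
cv2.imwrite("pics/b1.png",cv2.resize(np.vstack([a,b]),None,fx=1.25*1.0,fy=1.25))
E
```

```text
[ 0.42393112 -0.07546341  0.04786341] [-1.00391368  0.21302102  0.26741788] [[-0.956 -0.292 -0.001]
 [-0.292  0.956  0.   ]
 [ 0.001  0.001 -1.   ]] (array([-0.0211, -0.0077,  0.0018]), array([ 0.0006, -0.0005,  0.0011])) (array([-0.051 , -0.0078,  0.0018]), array([ 0.0006, -0.0005,  0.0011]))
```

View pics/b1.png

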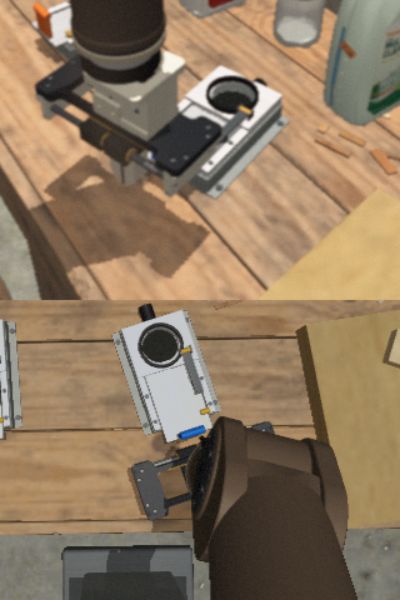

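The side and top crops show the hand behind the tab and square to it (tab at about (190,433) in the lower crop), but 8 mm to the left of its centreline. I'll correct that and start pushing.

Emit:
jog_arm([
  [[0,-0.008,0.002,0,0,0,1],[-0.015,-0.008,0.002,0,0,0,1],[-0.025,-0.008,0.002,0,0,0,1],[-0.031,-0.008,0.002,0,0,0,1],[-0.036,-0.008,0.002,0,0,0,1],[-0.04,-0.008,0.002,0,0,0,1],[-0.044,-0.008,0.002,0,0,0,1],[-0.048,-0.008,0.002,0,0,0,1],[-0.052,-0.008,0.002,0,0,0,1],[-0.052,-0.008,0.002,0,0,0,1]],
])

```text
clock: 3.45
position: [0.4754, -0.0689, 0.0456]
ee_rot: [0.462, -3.106, 0.0]
force: [-2.0, -1.2, 0.9]
width: 0.004
gripper_force: 0.9
```

```bash
python3 - <<'E'
from h import *
s=observe();print(s['position'],s['force'],move([.475,-.068,.046],.295))
b=get_image("top")[180:420,250:570,::-1]
cv2.imwrite("pics/b2.png",cv2.resize(b,None,fx=2,fy=2,interpolation=cv2.INTER_CUBIC))
E
```

```text
[ 0.47539727 -0.06894516  0.04560027] [-1.99749546 -1.18939827  0.89202841] (array([ 0.0001,  0.001 , -0.0004]), array([ 0.0002, -0.0012,  0.0001]))
```

View pics/b2.png

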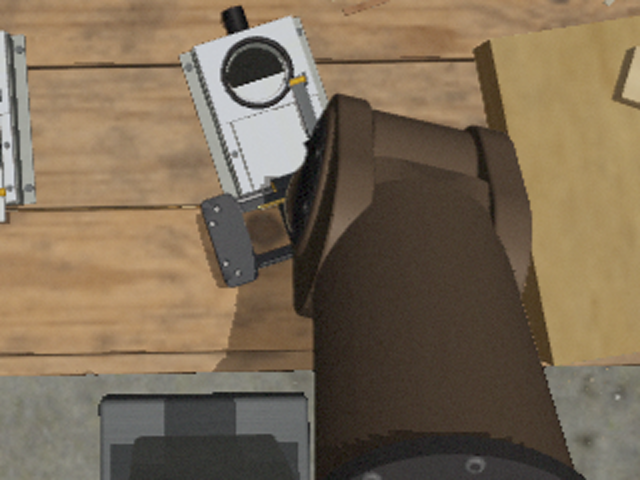

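The gate is moving: the port at about (257,70) is now partly covered. I'll keep pushing.

Emit:
jog_arm([
  [[-0.003,0,0,0,0,0,1],[-0.006,0,0,0,0,0,1],[-0.009,0,0,0,0,0,1],[-0.012,0,0,0,0,0,1],[-0.015,0,0,0,0,0,1],[-0.018,0,0,0,0,0,1],[-0.021,0,0,0,0,0,1],[-0.024,0,0,0,0,0,1],[-0.027,0,0,0,0,0,1],[-0.03,0,0,0,0,0,1]],
])

```text
clock: 4.33
position: [0.5014, -0.0609, 0.0454]
ee_rot: [0.459, -3.102, -0.001]
force: [-6.9, -2.6, 7.1]
width: 0.002
gripper_force: 3.7
```

Emit:
jog_arm([
  [[-0.002,0,0,0,0,0,1],[-0.004,0,0,0,0,0,1],[-0.006,0,0,0,0,0,1],[-0.006,0,0,0,0,0,1]],
])

```text
clock: 4.67
position: [0.5104, -0.0582, 0.0456]
ee_rot: [0.462, -3.107, 0.0]
force: [-2.3, -1.3, -1.1]
width: 0.004
gripper_force: 1.0
```

Emit:
jog_arm([
  [[-0.002,0,0,0,0,0,1],[-0.004,0,0,0,0,0,1],[-0.004,0,0,0,0,0,1]],
])

```text
clock: 4.92
position: [0.5122, -0.0576, 0.0455]
ee_rot: [0.46, -3.104, -0.001]
force: [-9.0, -4.0, 4.9]
width: 0.007
gripper_force: 4.6
```

```bash
python3 - <<'E'
from h import *
s=observe();print(s['position'],s['force'])
b=get_image("top")[180:300,330:450,::-1];a=get_image("side")[230:350,290:410,::-1]
cv2.imwrite("pics/b3.png",cv2.resize(np.hstack([a,b]),None,fx=3.2,fy=3.2,interpolation=cv2.INTER_CUBIC))
E
```

```text
[ 0.51218463 -0.05757531  0.04545751] [-8.97147348 -3.99466887  4.88361391]
```

View pics/b3.png

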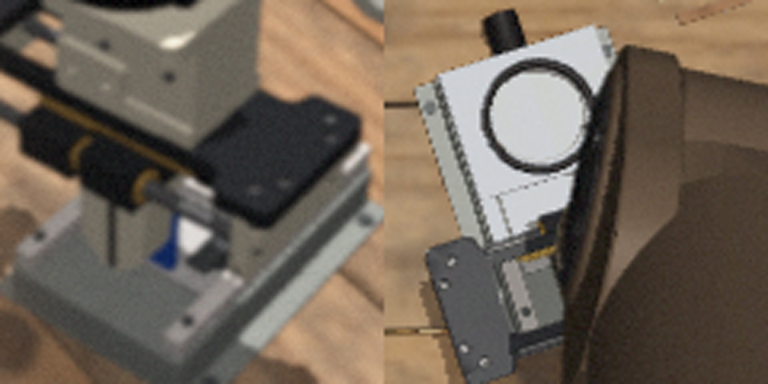

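The port looks fully covered and the tab is against the fingers at about (170,240). The force is still only 10 N, so I'll keep going until I feel the stop.

Emit:
jog_arm([
  [[-0.002,0,0,0,0,0,1],[-0.004,0,0,0,0,0,1],[-0.004,0,0,0,0,0,1]],
])

```text
clock: 5.27
position: [0.5122, -0.0575, 0.0451]
ee_rot: [0.457, -3.098, -0.002]
force: [-19.9, -6.0, 16.1]
width: 0.008
gripper_force: 10.8
```

Emit:
jog_arm([
  [[-0.001,0,0,0,0,0,1],[-0.002,0,0,0,0,0,1],[-0.002,0,0,0,0,0,1]],
])

```text
clock: 5.52
position: [0.5122, -0.0574, 0.0449]
ee_rot: [0.456, -3.095, -0.002]
force: [-26.0, -8.5, 21.3]
width: 0.007
gripper_force: 13.8
```

It's hard against the stop: 27 N with no motion, after about 52 mm of travel. I'll back off, lift and check.

Emit:
jog_arm([
  [[0.01,0,0,0,0,0,1],[0.025,0,0,0,0,0,1],[0.05,0,0,0,0,0,1],[0.07,0,-0.02,0,0,0,1],[0.07,0,-0.06,0,0,0,1],[0.07,0.03,-0.1,0,0,0,1],[0.07,0.07,-0.14,0,0,0,1],[0.07,0.11,-0.16,0,0,0,1],[0.07,0.15,-0.16,0,0,0,1],[0.07,0.18,-0.16,0,0,0,1]],
])

```text
clock: 6.35
position: [0.4045, 0.09, 0.2077]
ee_rot: [-0.459, 3.101, 0.003]
force: [1.5, 1.0, -0.2]
width: 0.005
gripper_force: 0.0
```

```bash
python3 - <<'E'
from h import *
s=observe();print(s['clock'],s['position'],s['force'])
T=get_image("top");S=get_image("side")
b=T[180:300,330:450,::-1];a=S[230:350,290:410,::-1]
cv2.imwrite("pics/b4.png",cv2.resize(np.hstack([a,b]),None,fx=3.2,fy=3.2,interpolation=cv2.INTER_CUBIC))
m=cv2.inRange(cv2.cvtColor(np.ascontiguousarray(T[...,::-1]),cv2.COLOR_BGR2HSV),(105,140,60),(130,255,255));m[:,:340]=0;m[:,440:]=0;m[:200]=0;m[320:]=0
ys,xs=np.where(m>0);print(len(xs),xs.mean(),ys.mean(),atz("top",(xs.mean(),ys.mean()),.07))
E
```

```text
6.35 [0.40451004 0.08999841 0.20772914] [ 1.45819841  0.98933911 -0.17096627]
122 393.26229508196724 256.0081967213115 [ 0.52788521 -0.05074983  0.07      ]
```

View pics/b4.png

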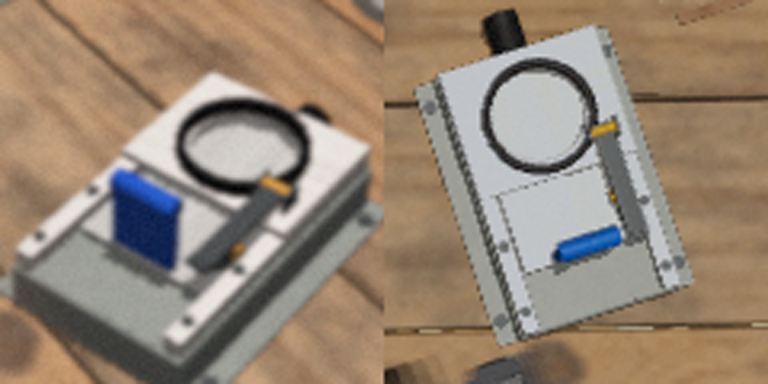

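The gate is home and the brass roller sits under the catch. To confirm the catch is down, I'll compare it with the first side image, and check that orange is unmoved.

```bash
python3 - <<'E'
from h import *
S=get_image("side")[...,::-1];o=cv2.imread("pics/side0.png");T=get_image("top")[...,::-1];t0=cv2.imread("pics/top0.png")
a=o[275:325,330:400];b=S[275:325,330:400]
print("orange diff",np.abs(T[285:297,210:250].astype(int)-t0[285:297,210:250]).max(), np.abs(S[200:235,205:225].astype(int)-o[200:235,205:225]).max())
cv2.imwrite("pics/b5.png",cv2.resize(np.vstack([a,b]),None,fx=6,fy=6,interpolation=cv2.INTER_CUBIC))
E
```

```text
orange diff 14 17
```

View pics/b5.png

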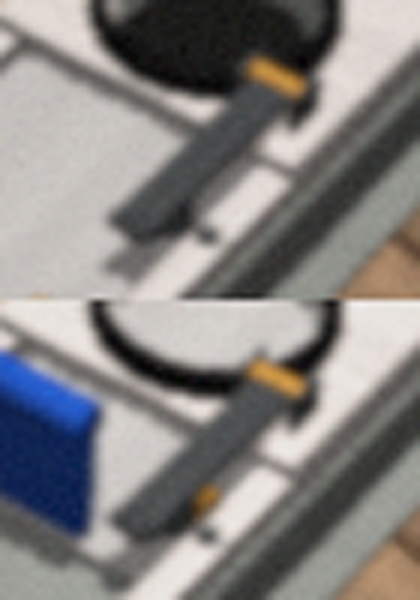

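The catch tip is at the same pixels as at the start (about (112,220) in each half), so it is down with the roller held in front of its hook. Orange shows no change.

```bash
python3 -c "
from cell import *
print(sign_off())"
```

```text
the job is handed in; nothing more can be done
None
```

The blue gate is pushed fully home with its catch down behind the roller, the orange gate is still open and untouched, the arm is clear of both, and the job was handed in at about 6.5 s.

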